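# Show the jar to the code reader, then hold the case lid half open

### The arm

A 6-joint arm with a two-finger parallel gripper is mounted at the origin on a cart in front of the work surface, level with it; the furniture and walls round the work are solid. World frame = base frame: x ahead of the robot, y to its left, z up, the work surface at z = 0. Lengths are in m, angles in rad, forces in N, time in s.
With the tool pointing down it reaches from about 0.375 to 0.9 m from the base axis. Payload 3.1 kg.
Tool frame: the origin (TCP) lies on the centre line of the jaws, within the pads' length; the fingertips stand ahead of it and the grasp point (between the pads) lies 3 mm ahead of it (robot.tip_reach is the z of the fingertips in the tool frame, in m); z points along the fingers, y is the line along which they close (so a half turn about z gives the same grasp; the last joint's range is limited). The gripper opens to 87 mm and grips with 3 to 60 N. Pads are 19 mm wide; open, the fingers measure 117 mm over their backs; the gripper's body (75 mm by 190 mm) begins 51 mm behind the grasp point.
Start: joints at [-1.438, 0.527, 1.433, -0, 1.181, -0.178], TCP at [0.191, -0.595, 0.245] pointing down, gripper open.
Joint ranges: [-3.08, 3.08], [-0.75, 2.2], [0.22, 2.44], [-1.43, 4.57], [0, 2.65], [-2.85, 2.85]. Speed limits (rad/s): [2.79, 2.79, 3.14, 3.14, 3.14, 3.14].

### API

Orientations are given as a unit quaternion [x, y, z, w].
In Python, from rig import sensors, eyes, ticket, robot gives the robot as it stands.
- The arm moves only by the tool drive_tool, never from a script. Its argument "deltas" is a list that holds one entry, the list of rows, each a list of 6 numbers: the shift along the tool's x, y, z in mm, then the turn, a rotation vector about the tool's x, y, z in rad. A call has 1 to 8 rows; each row shifts and turns the commanded pose from where the row before left it, along the tool's axes as they then stand; what a row does not reach is not made up. A row lasts 1/12 s, in which the tool goes at most 41.7 mm and 7.16 degrees, less where a joint would pass 70% of its speed; a pose out of reach is approached as far as the arm can. A call is refused whole if a number of a shift passes 41.7 or a number of a turn 0.125, either way. A call with a gripper value outside its range is refused whole. "gripper" is the opening in per cent of the stroke, from 0 (shut) to 100 (fully open), set as the call begins (left out, the last holds). The fingers move at their own pace and stop on an object; "squeeze" is the grip in N (left out, the last holds). Time passes only in rows, so rows that do not move let the fingers close. It gives the time, the measured TCP pose, the force, the opening and the grip force at its end, in the units of the state.
- sensors.get_obs(): the state, without advancing time (a new reading comes with each control period).
- eyes.camera(name): name is "side" or "top"; returns a dict with "img" (400x640x3 uint8, red, green, blue), "fov_y" (degrees; the focal length in pixels is half the picture's height over the tangent of half this angle, whatever the lens; pixels are square), "cx", "cy" (the principal point, pixels), "xyz" and "attitude" of the camera in the world. Camera axes: x right, y up, looking along -z (the intrinsics and any distortion apply to the point x, -y, -z); pixel columns grow to the right and rows downward; lengths in m; the calibration is good to about 2 mm. A picture is of the moment at which its call begins. There is no depth.
- ticket.hand_in(): hands the job in; it is judged then, once.
The state is a dict: "time": time; "q": joint angles; "joint_velocities": joint speeds; "joint_torque": joint torques, N m; "position": TCP position; "tool_rot": TCP orientation; "ft_force": force on the tool from outside, world axes, zero at the start; "moment": the same for the moment, N m; "grip_width": finger opening in m; "grip_force": force on a finger pad.
Only numpy, scipy, OpenCV 4.12 (cv2) and the standard library are available. Lean on these libraries where they do the work, as an engineer would, in place of code of your own. Each camera call takes 0.05 s, during which the arm holds its last target. There are 200 camera calls.

### The job

The blue-lidded storage case may be opened only for a jar that the reader can see: while the case is shut, turn the cream jar on its round spot until the middle of its code patch faces the reader's window squarely, and leave it standing upright there. Then take the black tab, lift the lid and hold it half open at 45 degrees (the thick red line of the white protractor), so that a colleague can fill the case; finish still holding it in the fingers, because the lid falls shut by itself. Do not disturb the bottle, the cutter or the spanner.

Things in the scene. Friction and masses are not known exactly. Their poses are not given: they have to be found in the camera images.
- jar: Loose cream-coloured round jar (its lid is fixed on), 52 mm diameter, 56 mm high, about 0.13 kg; origin at the centre of its underside, z up. Its +x points out through the middle of the code patch on its side; a red line on its top runs from centre to rim on that side. Starts upright on the round spot, patch turned 35 to 125 degrees counterclockwise (from above) from facing the window.
- jar_mark (a point): Middle of the black-and-white code patch (about 24 mm wide, 28 mm high) on the side of the jar: 26 mm from the jar's axis along its +x, 23 mm above its underside.
- reader: Fixed code reader: grey round standing spot, 68 mm diameter, 4 mm high, before a black block 62 mm wide, 32 mm deep, 65 mm high. Origin on the table under the spot's centre; +x points from the spot to the block, whose window face stands 78 mm from the origin. The jar faces the reader when both +x axes point the same way.
- reader_window (a point): Middle of the red-framed window in the reader's face, 78 mm from the spot's centre along the reader's +x, 38 mm above the table.
- case: Fixed grey storage case, 180 (x) x 150 (y) x 80 mm high, under a blue lid. Origin at the centre of its underside; its front with the tab faces its -x, the hinge runs along its y at the far (+x) rim. On its +y side a white protractor disc (radius 62 mm) centred on the hinge: black ticks every 15 degrees, a longer thick red line at 45 degrees, read at the red line on the lid's edge.
- lid_hinge (a point): Middle of the lid's hinge line: 86 mm from the case's origin along its +x, 84 mm above the table. The hinge line runs along the case's y.
- lid_tab (a point): Grip point in the middle of the black pull tab at the lid's front edge. The tab is a block 14 mm wide (along the case's y), 20 mm high, sticking out 43 mm before the lid's front edge. The point lies 202 mm from the hinge line, 84 mm above the table when shut, 26 mm in front of the case's front wall; it turns with the lid.
- case_lid (a joint): Opening angle of the blue lid (176 x 150 x 8 mm, about 0.3 kg, nearly free hinge) in rad: 0 shut, growing as the front edge rises, 0.785 = 45 degrees, stop at 1.4. It falls shut from every angle when let go.
- glue_bottle: Loose small brown bottle with a blue nozzle, 32 mm diameter, 84 mm high, standing between case and reader: leave alone. Origin at the centre of its underside.
- red_cutter: Loose red cutter lying on the table in front of the case, 14 x 118 x 14 mm, long along its y: leave alone. Origin at the centre of its underside.
- brass_spanner: Loose brass spanner lying on the table in front of the reader, 12 x 78 x 12 mm, long along its y: leave alone. Origin at the centre of its underside.
Things that resemble listed ones, but are neither listed nor needed, are in the scene too. What is shaped like the jar but green or turquoise is not meant.

How it is judged:
On the way:
1. with the lid shut, the jar has been let go and stands upright on the round spot with its code patch facing the reader's window (angle between the x axis of jar and the x axis of reader, either way round below 0.25 rad and distance between jar_mark and reader_window below 0.072 m and horizontal distance between jar and reader below 0.015 m and angle between jar's own z axis and vertical below 0.1 rad and height (world z) of jar below 0.009 m and value of joint case_lid below 0.08 rad and contact force between the fingers and jar below 0.1 N), for 0.3 s.
At the end, for the whole second after the job is handed in: The lid is held still by the fingers at 45 degrees (38 to 52 degrees pass), with no loose thing propping it; the jar stands released and upright on the round spot (centre within 15 mm of the spot's centre) with the middle of its code patch turned to the reader's window within about 14 degrees (value of joint case_lid between 0.665 and 0.905 rad and velocity of joint case_lid between -0.05 and 0.05 rad/s and contact force between the fingers and case_lid above 0.3 N and angle between the x axis of jar and the x axis of reader, either way round below 0.25 rad and distance between jar_mark and reader_window below 0.072 m and horizontal distance between jar and reader below 0.015 m and angle between jar's own z axis and vertical below 0.1 rad and height (world z) of jar below 0.009 m and contact force between the fingers and jar below 0.1 N and contact force between each of jar, glue_bottle, red_cutter, brass_spanner and case_lid below 0.1 N); the arm keeps its last pose, push and grip.
It fails at once if the bottle, the cutter or the spanner is moved more than 25 mm or the bottle is tipped over (distance of any of glue_bottle, red_cutter, brass_spanner from where it was at the start of the episode above 0.025 m or angle between glue_bottle's own z axis and vertical above 0.4 rad).
It fails at once if the jar is tipped over (angle between jar's own z axis and vertical above 0.5 rad).
It also fails if it takes over 58 s, if anything falls off the work surface, if the arm or the gripper's body presses on something with over 40 N, if the wrist force passes 120 N, or if a joint passes its speed limit or range.

## Working session

There is one attempt and no reset: what is moved stays moved. The work goes in short steps, Python scripts to look and compute and a tool call to move; the robot and the scene stay as the last step left them, time stands still between calls to the robot, and variables do not carry over. Pictures are saved under pics/ and viewed, at most 10 in all, crops included, and the job is handed in when it is done.

Besides the shell and the picture viewer there is one more tool, called after "Call:" by a JSON object that holds its "method" and its "body". drive_tool: Moves the arm, as the interface text tells. Its arguments: {"type":"object","properties":{"deltas":{"type":"array"},"gripper":{"type":"number"},"squeeze":{"type":"number"}},"required":["deltas"]}

```bash
mkdir -p pics; ls
python3 - <<'E'
from rig import sensors, eyes, ticket, robot
import cv2
print({k:v for k,v in sensors.get_obs().items()}, robot.tip_reach, [a for a in dir(robot) if a[0]!='_'])
for n in ["top","side"]:
    c=eyes.camera(n); cv2.imwrite(f"pics/{n}0.png",c["img"][:,:,::-1]); print(n,{k:v for k,v in c.items() if k!="img"})
E
```

```text
pics
{'time': 0.0, 'q': array([-1.43851233e+00,  5.28457572e-01,  1.43389757e+00, -4.78420215e-06,
        1.18133088e+00, -1.78536797e-01]), 'joint_velocities': array([-1.24364729e-03,  9.16686449e-05, -6.99144981e-04,  8.54219337e-04,
       -3.74546683e-04,  6.12591351e-04]), 'joint_torque': array([-2.90528851e-04, -4.40041351e+01, -1.76591778e+01,  6.31905673e-02,
        5.82204515e-02, -1.74255647e-04]), 'position': array([ 0.1910658 , -0.59437935,  0.24357833]), 'tool_rot': array([ 9.87947408e-01,  1.54786377e-01,  2.19924524e-05, -1.04645503e-03]), 'ft_force': array([-0.42710327,  0.07959905, -0.46674911]), 'moment': array([-0.05132874, -0.0030699 , -0.04238799]), 'grip_force': 0.0, 'grip_width': 0.08647179737531957} 0.022 ['Unreachable', 'tip_reach']
top {'fov_y': 47.31333225926044, 'cx': 327.92897434866495, 'cy': 201.2982204232429, 'xyz': array([ 0.42237773, -0.17627598,  0.92988898]), 'attitude': array([-0.03838098,  0.05234863,  0.71126406, -0.69992139])}
side {'fov_y': 45.33247029791953, 'cx': 318.64816152880775, 'cy': 193.9753192036698, 'xyz': array([ 0.52627273, -1.11001548,  0.67297023]), 'attitude': array([ 4.69657732e-01,  1.55775504e-04, -4.84780159e-04,  8.82848433e-01])}
```

View pics/top0.png

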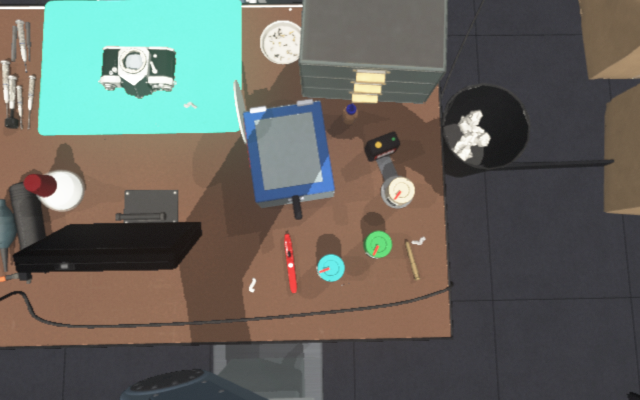

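View pics/side0.png

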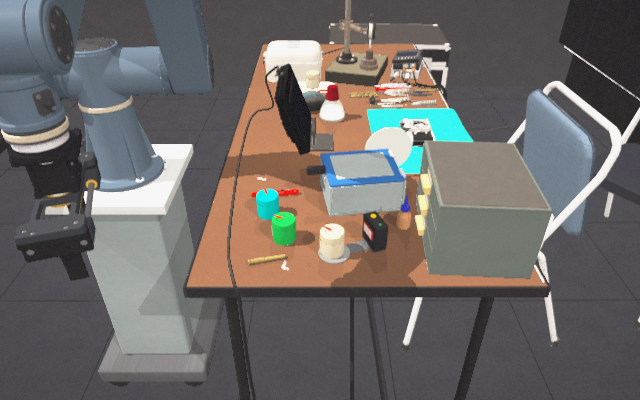

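The top view shows the case (about 290,150), its tab at (297,207), the jar at (398,191) with its red line pointing lower-left, the reader block at (382,146), the bottle at (350,112), and the cutter and spanner in front. The side view shows the jar at (332,240) and the reader at (374,230). I'll zoom in on the top view and measure.

```bash
cat > h.py <<'E'
import numpy as np, cv2
from scipy.spatial.transform import Rotation as R
def ray(c,uv):
    f=200/np.tan(np.radians(c["fov_y"])/2)
    d=np.array([(uv[0]-c["cx"])/f,-(uv[1]-c["cy"])/f,-1.])
    return np.array(c["xyz"]),R.from_quat(c["attitude"]).apply(d)
def plane(c,uv,z):
    o,d=ray(c,uv); return o+d*(z-o[2])/d[2]
def proj(c,p):
    f=200/np.tan(np.radians(c["fov_y"])/2)
    v=R.from_quat(c["attitude"]).inv().apply(np.array(p)-c["xyz"])
    return np.array([c["cx"]+f*v[0]/-v[2],c["cy"]-f*v[1]/-v[2]])
def blobs(img,box,lo,hi,amin=15):
    u0,v0,u1,v1=box; h=cv2.cvtColor(img[v0:v1,u0:u1],cv2.COLOR_RGB2HSV)
    m=cv2.inRange(h,np.array(lo),np.array(hi))
    cs,_=cv2.findContours(m,cv2.RETR_EXTERNAL,cv2.CHAIN_APPROX_NONE,offset=(u0,v0))
    return sorted([c for c in cs if cv2.contourArea(c)>=amin],key=cv2.contourArea,reverse=True)
E
python3 - <<'E'
from rig import eyes
from h import *
import pickle
c=eyes.camera("top"); pickle.dump(c,open("top.pkl","wb")); s=eyes.camera("side"); pickle.dump(s,open("side.pkl","wb"))
a=cv2.resize(c["img"][90:300,235:435],None,fx=2.8,fy=2.8,interpolation=cv2.INTER_CUBIC)
cv2.imwrite("pics/crop0.png",a[:,:,::-1])
for b in blobs(c["img"],(230,90,345,215),(105,150,60),(125,255,255))[:2]:
    r=cv2.minAreaRect(b); print("lid blue",r); 
    ap=cv2.approxPolyDP(b,6,True)[:,0]; print(ap.tolist(),[plane(c,p,.088).round(4).tolist() for p in ap])
for b in blobs(c["img"],(375,170,420,212),(8,20,150),(32,130,255))[:2]:
    q=cv2.minEnclosingCircle(b); print("cream",q,plane(c,q[0],.06).round(4))
for b in blobs(c["img"],(375,170,420,212),(0,130,100),(8,255,255),2)[:3]:
    print("redline",b[:,0].tolist())
for b in blobs(c["img"],(285,190,310,222),(0,0,0),(180,255,45),5)[:2]:
    r=cv2.minAreaRect(b); print("tab",r,plane(c,r[0],.094).round(4))
E
```

```text
lid blue ((325.6273498535156, 179.43310546875), (20.351215362548828, 40.702430725097656), 28.610462188720703)
[[327, 157], [324, 181], [308, 193], [332, 189]] [[0.6151, -0.1936, 0.088], [0.5693, -0.1872, 0.088], [0.5471, -0.157, 0.088], [0.554, -0.2019, 0.088]]
lid blue ((249.028076171875, 120.95506286621094), (15.263967514038086, 28.30194091796875), 32.0053825378418)
[[263, 113], [245, 113], [248, 137]] [[0.7021, -0.0733, 0.088], [0.7025, -0.0392, 0.088], [0.6556, -0.0451, 0.088]]
cream ((401.0178527832031, 191.3392791748047), 15.192005157470703) [ 0.5519 -0.3361  0.06  ]
cream ((378.0, 178.5), 6.576573371887207) [ 0.5777 -0.2923  0.06  ]
redline [[399, 192], [398, 193], [397, 194], [397, 195], [396, 196], [395, 197], [395, 198], [396, 197], [397, 196], [397, 195], [398, 194], [399, 193], [400, 192]]
```

View pics/crop0.png

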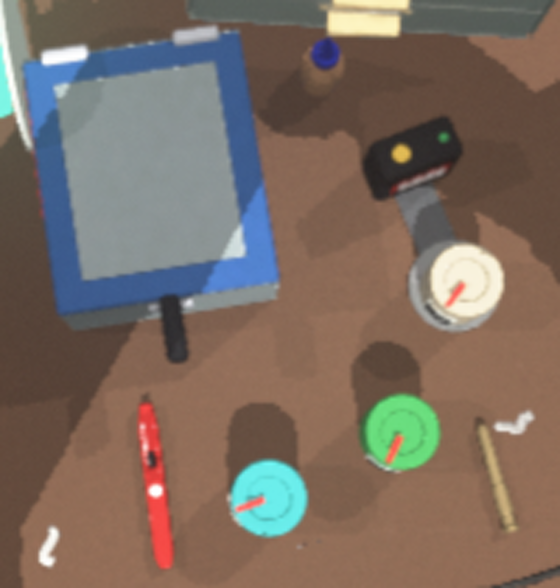

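The crop (scale 2.8, offset 235,90) gives these crop pixels:
- Lid corners: (25,62), (240,33), (278,287) and (57,313).
- Tab tip: (177,360).
- Jar top centre: (466,281), with the red line running to (449,305).
- Reader buttons: (402,153) and (444,137).

Run:
```python
from h import *
import pickle
c=pickle.load(open("top.pkl","rb")); s=pickle.load(open("side.pkl","rb"))
P=lambda u,v,z: plane(c,(235+(u+.5)/2.8-.5,90+(v+.5)/2.8-.5),z)
L=[P(*p,.088) for p in [(25,62),(240,33),(278,287),(57,313)]]
ctr=sum(L)/4; print("lid corners",np.round(L,4).tolist(),"ctr",ctr.round(4))
for a,b in [(3,0),(2,1),(1,0),(2,3)]:
    d=L[b]-L[a]; print(np.linalg.norm(d[:2]).round(4),np.degrees(np.arctan2(d[1],d[0])).round(1))
print("tab tip",P(177,360,.094).round(4),"root",P(172,300,.094).round(4))
j=P(466,281,.06); e=P(449,305,.06); s0=P(464,285,.06); print("jar",j.round(4),"red yaw",np.degrees(np.arctan2(*(e-s0)[[1,0]])),np.degrees(np.arctan2(*(e-j)[[1,0]])))
# red line vs ctr
B=[P(*p,.065) for p in [(365,157),(450,119),(461,152),(376,192)]]
print("block",np.round(B,4).tolist())
for a,b in[(0,1),(3,2)]:
    d=B[b]-B[a];print(np.linalg.norm(d),np.degrees(np.arctan2(d[1],d[0]))+90)
# buttons
d=P(444,137,.067)-P(402,153,.067);print("btn yaw",np.degrees(np.arctan2(d[1],d[0]))+90, P(402,153,.067),P(444,137,.067))
# spot: grey ring outline
print("spot left/bottom",P(410,284,.004),P(450,328,.004))
bc=sum(B)/4; d=bc-j; print("ctr-based yaw",np.degrees(np.arctan2(d[1],d[0])),np.linalg.norm(d[:2]), "expected .094")
for n,u,v in [("bottle",323,75),("cutA",148,405),("cutB",165,565),("spA",482,420),("spB",511,528),("green",401,431),("turq",269,497)]: print(n,P(u,v,.056 if n in("green","turq") else .012).round(3))
print("bottle cap",P(326,50,.08))
# side view
for b in blobs(s["img"],(310,215,350,265),(8,10,140),(35,140,255))[:1]: print("jar side",cv2.boundingRect(b))
print("jar proj",proj(s,[*j[:2],.06]),proj(s,[*j[:2],.004]))
```

```text
lid corners [[0.7048, -0.0365, 0.088], [0.7237, -0.1828, 0.088], [0.5479, -0.2054, 0.088], [0.5327, -0.0587, 0.088]] ctr [ 0.6273 -0.1209  0.088 ]
0.1736 7.3
0.1772 7.3
0.1475 97.4
0.1475 95.9
tab tip [ 0.4996 -0.1381  0.094 ] root [ 0.5394 -0.1351  0.094 ]
jar [ 0.5544 -0.3364  0.06  ] red yaw 141.6712548093927 143.19551553727467
block [[0.6417, -0.2684, 0.065], [0.6681, -0.3286, 0.065], [0.6444, -0.3354, 0.065], [0.6168, -0.2753, 0.065]]
0.06571900751607045 23.702213640290594
0.0661054768124765 24.69956666301421
btn yaw 20.426023735633947 [ 0.64372851 -0.29395309  0.067     ] [ 0.65475615 -0.32356434  0.067     ]
spot left/bottom [ 0.56128061 -0.30533221  0.004     ] [ 0.52832863 -0.3336031   0.004     ]
ctr-based yaw 21.29168128522664 0.09483742950399102 expected .094
bottle [ 0.718 -0.245  0.012]
cutA [ 0.475 -0.113  0.012]
cutB [ 0.362 -0.125  0.012]
spA [ 0.461 -0.353  0.012]
spB [ 0.384 -0.371  0.012]
green [ 0.452 -0.289  0.056]
turq [ 0.409 -0.198  0.056]
bottle cap [ 0.71380291 -0.24195347  0.08      ]
jar side (310, 215, 40, 50)
jar proj [332.29316599 230.92783929] [331.89192341 251.69112826]
```

Call:
{"method": "drive_tool", "body": {"deltas": [[[35.4,-11.2,0,0,0,0],[35.4,-11.2,0,0,0,0],[35.4,-11.2,0,0,0,0],[35.4,-11.2,0,0,0,0],[35.4,-11.2,0,0,0,0],[35.4,-11.2,0,0,0,0],[35.4,-11.2,0,0,0,0],[35.4,-11.2,0,0,0,0]]], "gripper": 100}}

```text
time: 0.87
position: [0.4346, -0.4217, 0.2444]
tool_rot: [0.988, 0.155, -0.0, -0.0]
ft_force: [0.0, 0.0, -0.6]
grip_width: 0.0875
grip_force: 0.0
```

Call:
{"method": "drive_tool", "body": {"deltas": [[[35.4,-11.2,0,0,0,0],[35.4,-11.2,0,0,0,0],[35.4,-11.2,0,0,0,0],[35.4,-11.2,0,0,0,0],[0,0,0,0,0,-0.12],[0,0,0,0,0,-0.12],[0,0,0,0,0,-0.12],[0,0,0,0,0,-0.12]]]}}

```text
time: 1.53
position: [0.5547, -0.3365, 0.2441]
tool_rot: [0.921, 0.388, -0.0, -0.0]
ft_force: [-0.9, -0.7, 0.5]
grip_width: 0.0871
grip_force: 0.0
```

Call:
{"method": "drive_tool", "body": {"deltas": [[[0,0,0,0,0,-0.12],[0,0,0,0,0,-0.12],[0,0,0,0,0,-0.12],[0,0,0,0,0,-0.12],[0,0,0,0,0,-0.12],[0,0,0,0,0,-0.12],[0,0,0,0,0,-0.12],[0,0,0,0,0,-0.12]]]}}

```text
time: 2.2
position: [0.5543, -0.337, 0.2442]
tool_rot: [0.638, 0.77, 0.0, -0.0]
ft_force: [-0.3, 1.0, -0.1]
grip_width: 0.0868
grip_force: 0.0
```

Call:
{"method": "drive_tool", "body": {"deltas": [[[0,0,0,0,0,-0.12],[0,0,0,0,0,-0.12],[0,0,0,0,0,-0.12],[0,0,0,0,0,-0.12],[0,0,0,0,0,-0.12],[0,0,0,0,0,-0.12],[0,0,0,0,0,0],[0,0,0,0,0,0]]]}}

```text
time: 2.87
position: [0.5544, -0.337, 0.2443]
tool_rot: [0.331, 0.944, 0.0, -0.0]
ft_force: [-0.1, -0.3, 0.5]
grip_width: 0.0871
grip_force: 0.0
```

Call:
{"method": "drive_tool", "body": {"deltas": [[[0,0,35,0,0,0],[0,0,35,0,0,0],[0,0,35,0,0,0],[0,0,35,0,0,0],[0,0,25,0,0,0],[0,0,20,0,0,0],[0,0,18,0,0,0],[0,0,0,0,0,0]]]}}

```text
time: 3.53
position: [0.5522, -0.3353, 0.0374]
tool_rot: [0.33, 0.944, 0.002, -0.004]
ft_force: [-0.3, 0.9, -0.3]
grip_width: 0.0871
grip_force: 0.0
```

Call:
{"method": "drive_tool", "body": {"deltas": [[[0,0,0,0,0,0],[0,0,0,0,0,0],[0,0,0,0,0,0],[0,0,0,0,0,0],[0,0,0,0,0,0],[0,0,0,0,0,0]]], "gripper": 40, "squeeze": 8}}

```text
time: 4.03
position: [0.5549, -0.3375, 0.0426]
tool_rot: [0.329, 0.944, -0.0, 0.001]
ft_force: [0.4, 0.7, -0.0]
grip_width: 0.055
grip_force: 0.0
```

Call:
{"method": "drive_tool", "body": {"deltas": [[[0,0,0,0,0,0],[0,0,0,0,0,0],[0,0,0,0,0,0],[0,0,0,0,0,0]]], "gripper": 40}}

```text
time: 4.37
position: [0.5548, -0.3374, 0.0423]
tool_rot: [0.329, 0.944, -0.0, 0.0]
ft_force: [-0.9, 0.8, 5.3]
grip_width: 0.0503
grip_force: 8.0
```

Call:
{"method": "drive_tool", "body": {"deltas": [[[0,0,0,0,0,0.12],[0,0,0,0,0,0.12],[0,0,0,0,0,0.12],[0,0,0,0,0,0.12],[0,0,0,0,0,0.12],[0,0,0,0,0,0.12],[0,0,0,0,0,0.12],[0,0,0,0,0,0.12]]]}}

```text
time: 5.03
position: [0.5551, -0.3378, 0.0423]
tool_rot: [0.73, 0.683, 0.0, 0.001]
ft_force: [-0.1, -0.7, 4.6]
grip_width: 0.0508
grip_force: 8.0
```

Call:
{"method": "drive_tool", "body": {"deltas": [[[0,0,0,0,0,0.12],[0,0,0,0,0,0.12],[0,0,0,0,0,0.12],[0,0,0,0,0,0.12],[0,0,0,0,0,0.12],[0,0,0,0,0,0.12],[0,0,0,0,0,0.12],[0,0,0,0,0,0.12]]]}}

```text
time: 5.7
position: [0.555, -0.3378, 0.0423]
tool_rot: [0.963, 0.269, 0.0, 0.001]
ft_force: [-0.0, -1.0, 5.1]
grip_width: 0.0503
grip_force: 8.0
```

Call:
{"method": "drive_tool", "body": {"deltas": [[[0,0,0,0,0,0.12],[0,0,0,0,0,0.05],[0,0,0,0,0,0],[0,0,0,0,0,0]]]}}

```text
time: 6.03
position: [0.555, -0.3377, 0.0423]
tool_rot: [0.982, 0.189, 0.001, 0.001]
ft_force: [0.1, -0.5, 4.2]
grip_width: 0.0504
grip_force: 8.0
```

Call:
{"method": "drive_tool", "body": {"deltas": [[[0,0,0,0,0,0],[0,0,0,0,0,0],[0,0,0,0,0,0],[0,0,0,0,0,0],[0,0,0,0,0,0],[0,0,0,0,0,0]]], "gripper": 100}}

```text
time: 6.53
position: [0.5544, -0.337, 0.0412]
tool_rot: [0.982, 0.189, -0.0, -0.0]
ft_force: [-0.6, -0.9, -1.0]
grip_width: 0.0821
grip_force: 0.0
```

Call:
{"method": "drive_tool", "body": {"deltas": [[[0,0,-15,0,0,0],[0,0,-30,0,0,0],[0,0,-40,0,0,0],[0,0,-40,0,0,0],[0,0,-30,0,0,0],[-35,0,0,0,0,0],[-35,0,0,0,0,0],[-35,0,0,0,0,0]]]}}

```text
time: 7.2
position: [0.4566, -0.3763, 0.1976]
tool_rot: [0.982, 0.19, 0.0, 0.001]
ft_force: [-0.7, -0.4, -1.6]
grip_width: 0.0872
grip_force: 0.0
```

Call:
{"method": "drive_tool", "body": {"deltas": [[[-35,0,0,0,0,0],[-35,0,0,0,0,0],[0,0,0,0,0,0]]]}}

```text
time: 7.45
position: [0.3869, -0.4037, 0.1965]
tool_rot: [0.982, 0.187, -0.002, -0.001]
ft_force: [0.1, -0.1, -0.7]
grip_width: 0.0871
grip_force: 0.0
```

Run:
```python
from rig import eyes
from h import *
import pickle
c=eyes.camera("top"); pickle.dump(c,open("top.pkl","wb")); s=eyes.camera("side"); pickle.dump(s,open("side.pkl","wb"))
a=cv2.resize(c["img"][130:215,360:425],None,fx=6,fy=6,interpolation=cv2.INTER_CUBIC)
b=cv2.resize(s["img"][180:265,310:395],None,fx=6,fy=6,interpolation=cv2.INTER_CUBIC)
cv2.imwrite("pics/jar1.png",np.hstack([a,b[:,:400]])[:,:,::-1])
```

```text
(no output)
```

View pics/jar1.png

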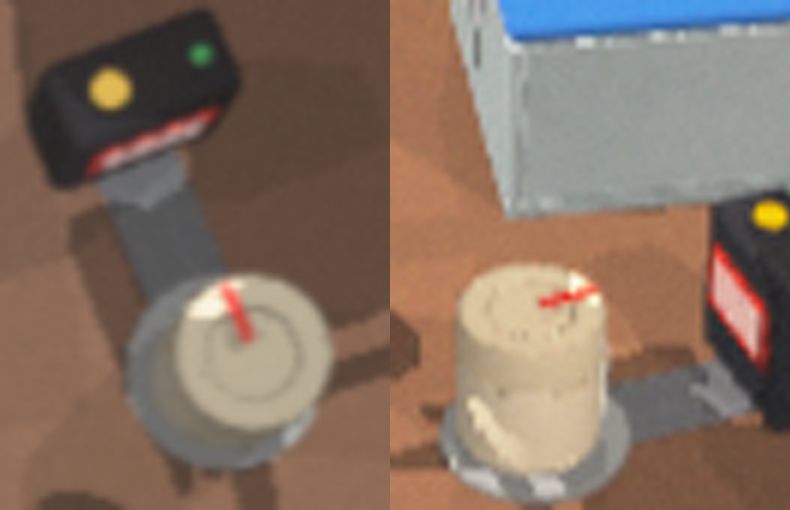

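The crop (scale 6, offset 360,130) shows the jar upright on its spot. Its red line runs from (247,340) to (228,288), towards the window, and the window's top edge runs from (90,165) to (218,110).

Run:
```python
from h import *
import pickle
c=pickle.load(open("top.pkl","rb"));s=pickle.load(open("side.pkl","rb"))
P=lambda u,v,z: plane(c,(360+(u+.5)/6-.5,130+(v+.5)/6-.5),z)
S=lambda u,v,z: plane(s,(310+(u-390+.5)/6-.5,180+(v+.5)/6-.5),z)
A=lambda a,b:np.degrees(np.arctan2(b[1]-a[1],b[0]-a[0])).round(1)
j=P(254,352,.06);print("jar",j,"yaw",A(P(247,340,.06),P(228,288,.06)),A(j,P(228,288,.06)))
j2=S(531,307,.06);print("side jar",j2,"yaw",A(S(540,302,.06),S(597,290,.06)),A(j2,S(597,290,.06)))
print("window",A(P(90,165,.052),P(218,110,.052))+90, "blocktop",A(P(35,95,.065),P(205,12,.065))+90,"btn",A(P(110,90,.066),P(201,54,.066))+90)
# spot from side/top ellipses edges
print("spot L",P(128,370,.004),"B",P(220,467,.004),"side B",S(535,502,.004),"L",S(440,440,.004),"R",S(632,440,.004))
print("strip",A(P(118,208,.001),P(150,300,.001)),A(P(185,190,.001),P(222,272,.001)))
```

```text
jar [ 0.55788436 -0.33805669  0.06      ] yaw 17.9 19.9
side jar [ 0.55605279 -0.33576891  0.06      ] yaw 18.5 22.2
window 22.700000000000003 blocktop 25.599999999999994 btn 21.200000000000003
spot L [ 0.56098943 -0.3049302   0.004     ] B [ 0.52707565 -0.33531857  0.004     ] side B [ 0.5573838 -0.3724633  0.004    ] L [ 0.52478431 -0.34023912  0.004     ] R [ 0.59241355 -0.34034395  0.004     ]
strip -162.8 -157.9
```

The jar is at yaw of about 20° against 22° for the reader, and it's centred within a few mm. Next is the tab.

Call:
{"method": "drive_tool", "body": {"deltas": [[[0,0,0,0,0,0.085],[0,0,0,0,0,0.085],[0,0,0,0,0,0.085],[0,0,0,0,0,0]]], "gripper": 60}}

```text
time: 7.88
position: [0.3935, -0.4016, 0.1965]
tool_rot: [0.998, 0.063, 0.0, 0.0]
ft_force: [0.5, 0.3, 0.7]
grip_width: 0.0678
grip_force: 0.0
```

Call:
{"method": "drive_tool", "body": {"deltas": [[[14.7,-31.4,0,0,0,0],[14.7,-31.4,0,0,0,0],[14.7,-31.4,0,0,0,0],[14.7,-31.4,0,0,0,0],[14.7,-31.4,0,0,0,0],[14.7,-31.4,0,0,0,0],[14.7,-31.4,0,0,0,0],[14.7,-31.4,0,0,0,0]]]}}

```text
time: 8.55
position: [0.4783, -0.1358, 0.1967]
tool_rot: [0.998, 0.065, 0.0, 0.0]
ft_force: [0.2, 0.2, -0.8]
grip_width: 0.0519
grip_force: 0.0
```

Call:
{"method": "drive_tool", "body": {"deltas": [[[0,0,0,0,0.105,0],[0,0,0,0,0.105,0],[0,0,0,0,0.105,0],[0,0,0,0,0.105,0],[0,0,0,0,0.105,0],[0,0,0,0,0,0],[0,0,0,0,0,0]]]}}

```text
time: 9.13
position: [0.4783, -0.1346, 0.1958]
tool_rot: [0.974, 0.064, 0.217, -0.021]
ft_force: [1.1, 0.1, 0.1]
grip_width: 0.0524
grip_force: 0.0
```

Run:
```python
from rig import eyes,sensors
from h import *
o=sensors.get_obs(); T=R.from_quat(o["tool_rot"]); print(o["position"],T.as_matrix().round(3).tolist(),o["q"].round(2))
G=np.array([.514,-.135,.084])
print("to grasp, tool mm",(T.inv().apply(G-o["position"])*1000-[0,0,3]).round(1))
c=eyes.camera("top");s=eyes.camera("side")
a=cv2.resize(c["img"][90:240,235:375],None,fx=3,fy=3,interpolation=cv2.INTER_CUBIC)
b=cv2.resize(s["img"][100:240,280:400],None,fx=450/140,fy=450/140,interpolation=cv2.INTER_CUBIC)
cv2.imwrite("pics/tab1.png",np.hstack([a,b[:450,:379]])[:,:,::-1]); print(b.shape)
print("G in s",proj(s,G),"crop",(proj(s,G)-[280,100])*450/140+[420,0],"tip",(proj(s,[.4973,-.1369,.094])-[280,100])*450/140+[420,0])
print("G top",(proj(c,G)-[235,90])*3)
```

```text
[ 0.47826378 -0.13456432  0.19579082] [[0.897, 0.134, 0.421], [0.116, -0.991, 0.068], [0.426, -0.012, -0.905]] [-0.69  0.36  2.08  0.71  0.51  0.15]
to grasp, tool mm [-15.6   6.6 113.1]
(450, 386, 3)
G in s [313.37183161 170.21252502] crop [527.26660161 225.68311612] tip [504.41195277 215.37591885]
G top [184.2419562  363.21932041]
```

View pics/tab1.png

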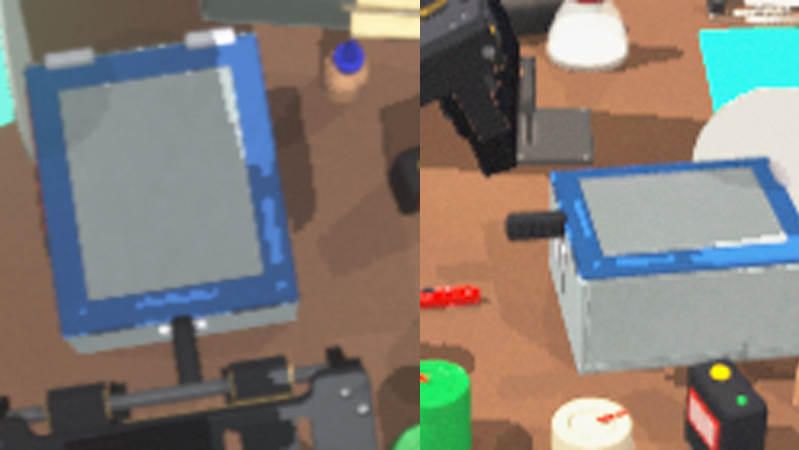

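The side crop shows the tab spanning (507..565, 210..240), which matches the predicted grip point at (527,226). The top crop agrees laterally, so I'll approach.

Call:
{"method": "drive_tool", "body": {"deltas": [[[-7.8,3.3,13,0,0,0],[-7.8,3.3,20,0,0,0],[0,0,25,0,0,0],[0,0,25,0,0,0],[0,0,18,0,0,0],[0,0,12,0,0,0],[0,0,0,0,0,0],[0,0,0,0,0,0]]]}}

```text
time: 9.9
position: [0.5138, -0.1352, 0.0867]
tool_rot: [0.974, 0.065, 0.218, -0.021]
ft_force: [0.1, 0.2, 0.6]
grip_width: 0.0522
grip_force: 0.0
```

Run:
```python
from rig import sensors
from h import *
o=sensors.get_obs(); T=R.from_quat(o["tool_rot"]); print(o["position"],T.as_matrix().round(3).tolist(),o["q"].round(2),o["ft_force"],o["grip_width"])
G=np.array([.514,-.135,.084])
print("to grasp, tool mm",(T.inv().apply(G-o["position"])*1000-[0,0,3]).round(1))
```

```text
[ 0.51382121 -0.13521848  0.08667025] [[0.896, 0.136, 0.422], [0.118, -0.991, 0.069], [0.427, -0.012, -0.904]] [-0.64  0.64  2.08  1.24  0.33 -0.38] [0.09886062 0.18994793 0.61468916] 0.05222597588128594
to grasp, tool mm [-1.  -0.2 -0.5]
```

Call:
{"method": "drive_tool", "body": {"deltas": [[[0,0,0,0,0,0],[0,0,0,0,0,0],[0,0,0,0,0,0],[0,0,0,0,0,0],[0,0,0,0,0,0],[0,0,0,0,0,0],[0,0,0,0,0,0],[0,0,0,0,0,0]]], "gripper": 0, "squeeze": 30}}

```text
time: 10.57
position: [0.5129, -0.1358, 0.0873]
tool_rot: [0.974, 0.064, 0.218, -0.02]
ft_force: [-0.5, -0.3, 2.8]
grip_width: 0.0138
grip_force: 30.0
```

Run:
```python
from rig import sensors
from h import *
o=sensors.get_obs(); T=R.from_quat(o["tool_rot"]); p=o["position"]; print(p,o["grip_width"],o["grip_force"],o["ft_force"])
yaw=np.radians(7); ex=np.array([np.cos(yaw),np.sin(yaw),0]); ey=np.array([-np.sin(yaw),np.cos(yaw),0])
H=np.array([.514,-.135,.084])+.202*ex
d=.05; w=R.from_rotvec(ey*d)
p2=H+w.apply(p-H); T2=w*T
print("row mm",(T.inv().apply(p2-p)*1000).round(2),"rot",(T.inv()*T2).as_rotvec().round(4))
W=R.from_rotvec(ey*.785); print("end",H+W.apply(p-H),(W*T).as_matrix()[:,2])
```

```text
[ 0.51291636 -0.13577834  0.08728311] 0.013766973267907708 29.991793488152325 [-0.53153249 -0.25332012  2.79243756]
row mm [ 4.72 -0.1  -9.  ] rot [ 0.0003 -0.05    0.0008]
end [ 0.57422656 -0.12825039  0.22992841] [-0.33594451 -0.02604116 -0.94152172]
```

Call:
{"method": "drive_tool", "body": {"deltas": [[[4.7,-0.1,-9,0,-0.05,0],[4.7,-0.1,-9,0,-0.05,0],[4.7,-0.1,-9,0,-0.05,0],[4.7,-0.1,-9,0,-0.05,0],[0,0,0,0,0,0]]]}}

```text
time: 10.98
position: [0.5153, -0.1352, 0.1139]
tool_rot: [0.985, 0.07, 0.156, -0.018]
ft_force: [-16.5, -16.6, 0.0]
grip_width: 0.0139
grip_force: 30.1
```

Call:
{"method": "drive_tool", "body": {"deltas": [[[4.7,-0.1,-9,0,-0.05,0],[4.7,-0.1,-9,0,-0.05,0],[4.7,-0.1,-9,0,-0.05,0],[4.7,-0.1,-9,0,-0.05,0],[0,0,0,0,0,0]]]}}

```text
time: 11.4
position: [0.5254, -0.1339, 0.1542]
tool_rot: [0.996, 0.072, 0.056, -0.013]
ft_force: [-8.6, -11.7, 2.1]
grip_width: 0.0135
grip_force: 30.1
```

Call:
{"method": "drive_tool", "body": {"deltas": [[[4.7,-0.1,-9,0,-0.05,0],[4.7,-0.1,-9,0,-0.05,0],[4.7,-0.1,-9,0,-0.05,0],[4.7,-0.1,-9,0,-0.05,0],[0,0,0,0,0,0],[0,0,0,0,0,0]]]}}

```text
time: 11.9
position: [0.5424, -0.1316, 0.1899]
tool_rot: [0.996, 0.072, -0.043, -0.006]
ft_force: [-4.4, -7.6, 2.3]
grip_width: 0.0138
grip_force: 30.0
```

```bash
cat > st.py <<'E'
from rig import sensors
from h import *
o=sensors.get_obs(); T=R.from_quat(o["tool_rot"]); p=o["position"]; print(p.round(4),o["grip_width"].round(4),o["ft_force"].round(1),o["moment"].round(2),o["q"].round(2))
yaw=np.radians(7); ex=np.array([np.cos(yaw),np.sin(yaw),0]); ey=np.array([-np.sin(yaw),np.cos(yaw),0])
H=np.array([.514,-.135,.084])+.202*ex
g=p+T.apply([0,0,.003])-H
print("lid deg",np.degrees(np.arctan2(g[2],-g@ex)),"r",np.hypot(g[2],g@ex),"y",g@ey,"tool tilt fwd deg",np.degrees(np.arctan2(T.as_matrix()[:,2]@ex,-T.as_matrix()[2,2])))
d=.05; w=R.from_rotvec(ey*d); p2=H+w.apply(p-H)
print("row mm",(T.inv().apply(p2-p)*1000).round(2),"rot",(T.inv()*w*T).as_rotvec().round(4))
E
python3 st.py
```

```text
Traceback (most recent call last):
  File "st.py", line 3, in <module>
    o=sensors.get_obs(); T=R.from_quat(o["tool_rot"]); p=o["position"]; print(p.round(4),o["grip_width"].round(4),o["ft_force"].round(1),o["moment"].round(2),o["q"].round(2))
                                                                                         ^^^^^^^^^^^^^^^^^^^^^
AttributeError: 'float' object has no attribute 'round'
```

```bash
sed -i 's/o\["grip_width"\].round(4)/o["grip_width"]/' st.py; python3 st.py
```

```text
[ 0.5424 -0.1316  0.1899] 0.013807336185041173 [-4.4 -7.6  2.3] [-1.42  0.63  0.03] [-0.42  0.54  1.6  -0.03  1.09  1.02]
lid deg 30.645514678142163 r 0.20188898209118092 y -3.813540322512346e-06 tool tilt fwd deg -4.943977167093274
row mm [ 4.76 -0.04 -8.98] rot [ 0.0011 -0.05    0.0008]
```

Call:
{"method": "drive_tool", "body": {"deltas": [[[4.8,0,-9,0,-0.05,0],[4.8,0,-9,0,-0.05,0],[4.8,0,-9,0,-0.05,0],[4.8,0,-9,0,-0.05,0],[4.8,0,-9,0,-0.05,0],[0,0,0,0,0,0],[0,0,0,0,0,0],[0,0,0,0,0,0]]]}}

```text
time: 12.57
position: [0.5734, -0.1272, 0.2295]
tool_rot: [0.983, 0.071, -0.168, 0.002]
ft_force: [-3.1, -3.1, 1.7]
grip_width: 0.0137
grip_force: 30.0
```

```bash
python3 st.py
python3 - <<'E'
from rig import eyes
from h import *
c=eyes.camera("top");s=eyes.camera("side")
a=cv2.resize(c["img"][80:300,230:430],None,fx=2,fy=2,interpolation=cv2.INTER_CUBIC)
b=cv2.resize(s["img"][80:275,240:440],None,fx=2,fy=2,interpolation=cv2.INTER_CUBIC)
cv2.imwrite("pics/end.png",np.hstack([a[:390],b])[:,:,::-1])
E
```

```text
[ 0.5734 -0.1272  0.2295] 0.013710717325604846 [-3.1 -3.1  1.7] [-0.89  0.37  0.09] [-0.34  0.63  1.32 -0.14  1.5   1.12]
lid deg 44.92780334339062 r 0.2020578430659838 y 0.0005021001719626122 tool tilt fwd deg -19.284241220092767
row mm [ 4.75  0.01 -8.99] rot [ 0.0012 -0.05    0.0006]
```

View pics/end.png

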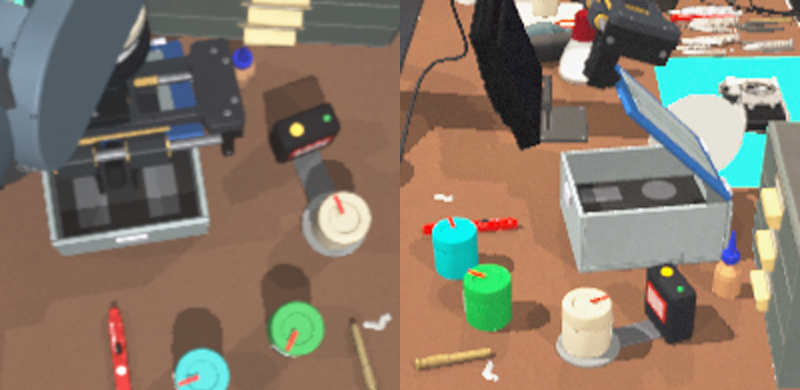

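The side view shows the lid held about half open, the jar upright and facing the reader, and the bottle, cutter and spanner where they started. I'll let it settle and hand in.

Call:
{"method": "drive_tool", "body": {"deltas": [[[0,0,0,0,0,0],[0,0,0,0,0,0],[0,0,0,0,0,0],[0,0,0,0,0,0],[0,0,0,0,0,0],[0,0,0,0,0,0]]]}}

```text
time: 13.17
position: [0.5734, -0.1272, 0.2295]
tool_rot: [0.983, 0.071, -0.167, 0.002]
ft_force: [-3.3, -3.9, 2.6]
grip_width: 0.0136
grip_force: 30.0
```

```bash
python3 st.py; python3 -c "
from rig import ticket
print(ticket.hand_in())"
```

```text
[ 0.5734 -0.1272  0.2295] 0.013570009838656211 [-3.3 -3.9  2.6] [-0.88  0.36  0.15] [-0.34  0.63  1.32 -0.14  1.5   1.12]
lid deg 44.92730493011452 r 0.2020300344635768 y 0.0005142716358070091 tool tilt fwd deg -19.238190392537444
row mm [ 4.76  0.   -8.99] rot [ 0.0012 -0.05    0.0006]
the job is handed in; nothing more can be done
None
```

Job handed in at 13 s of the 58 s allowed, no verdict returned: by my measurements the jar stands released and upright on its spot, facing the window within about 3°, and the fingers hold the lid still at about 45°.

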